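# Open a tight sugar jar in the one-handed jar clamp

## Robot

A 6-joint arm with a two-finger parallel gripper is mounted at the origin on a cart in front of the work surface, level with it; the furniture and walls round the work are solid. World frame = base frame: x ahead of the robot, y to its left, z up, the work surface at z = 0. Lengths are in m, angles in rad, forces in N, time in s.
With the tool pointing down it reaches from about 0.225 to 0.875 m from the base axis. Payload 3.4 kg.
Tool frame: the origin (TCP) lies at the very end of the fingers, on their centre line; the grasp point (between the pads) lies 19 mm behind it; z points along the fingers, y is the line along which they close (so a half turn about z gives the same grasp; the last joint's range is limited). The gripper opens to 85 mm and grips with 20 to 120 N. Pads are 22 mm wide; open, the fingers measure 114 mm over their backs; the gripper's body (76 mm by 85 mm) begins 54 mm behind the grasp point. The pads swing forward as they close: fully open they stand 13 mm farther back than shut.
Start: joints at [1.073, 0.276, 1.505, -0, 1.361, -0.121], TCP at [0.212, 0.535, 0.231] pointing down, gripper open.
Joint ranges: [-2.89, 2.89], [-0.75, 2.08], [0.22, 2.7], [-1.18, 4.32], [0.11, 2.71], [-2.7, 2.7]. Speed limits (rad/s): [2.57, 2.57, 3.14, 3.14, 3.14, 3.14].

## Interface

Orientations are given as a unit quaternion [w, x, y, z].
In Python, from rig import get_state, optics, sign_off gives the robot as it stands.
- The arm moves only by the tool send_rows, never from a script. Its argument "increments" is a list of rows, each an object with "gripper": the gripper's target within -1 to 1 (shut at 1, half-way at 0, fully open at -1); "linear": the shift along the world's x, y, z in m, a list of three; "delta_rot": the turn, a rotation vector about the world's x, y, z in rad, a list of three. In form: [{"gripper": gripper, "linear": [dx, dy, dz], "delta_rot": [rx, ry, rz]}, ...]. A call has 1 to 8 rows; each row is the pose to reach, as a shift and turn from the pose commanded when the call began; what a row does not reach only later rows make up. A row lasts 1/10 s, in which the tool goes at most 50 mm and 8.59 degrees, less where a joint would pass 70% of its speed; a pose out of reach is approached as far as the arm can. A call with a gripper value outside its range is refused whole. The fingers move at their own pace and stop on an object; "newtons" is the grip in N (left out, the last holds). Time passes only in rows, so rows that repeat a pose let the fingers close. It gives the time, the measured TCP pose, the force, the opening and the grip force at its end, in the units of the state.
- get_state(): the state, without advancing time (a new reading comes with each control period).
- optics.get_image(name): name is "side" or "top" or "wrist"; returns a dict with "pixels" (420x560x3 uint8, blue, green, red), "K" (3x3 intrinsics, pixels), "k1" (the pictures are not rectified: a ray, as slopes to the right and down, at radius r is drawn at 1 + k1 r^2 times it, then the intrinsics apply), "rvec" (rotation vector, rad) and "tvec" (3), from world to camera coordinates, as OpenCV has them; the wrist camera has in their place "T_tool_cam" (4x4, takes a point from camera to tool coordinates, whose origin is the TCP and whose axes are the flange's). Camera axes: x right, y down, z forward; pixel columns grow to the right and rows downward; lengths in m; the calibration is good to about 2 mm. A picture is of the moment at which its call begins: read the wrist's pose just before it. There is no depth.
- sign_off(): hands the job in; it is judged then, once.
The state is a dict: "clock": time; "qpos": joint angles; "qd": joint speeds; "effort": joint torques, N m; "position": TCP position; "ee_rot": TCP orientation; "contact_force": force on the tool from outside, world axes, zero at the start; "moment": the same for the moment, N m; "width": finger opening in m; "gripper_force": force on a finger pad.
Only numpy, scipy, OpenCV 4.12 (cv2) and the standard library are available. Lean on these libraries where they do the work, as an engineer would, in place of code of your own. Each camera call takes 0.05 s, during which the arm holds its last target. There are 200 camera calls.

## Task

Open the tight sugar jar for tea: slide the clamp's loose jaw shut until it presses the jar firmly against the fixed jaw, so the jar is braced, but do not crush the glass. Then unscrew the steel lid anticlockwise until its thread lets go, lift it off and finish while still holding it level, just above the jar's mouth and clear of the rim, so that crumbs drop back in. The jar stays standing on the clamp board, gripped by the jaws, and the mugs and the egg timer are left alone.

Things in the scene. Friction and masses are not known exactly. Their poses are not given: they have to be found in the camera images.
- clamp_board: Fixed pale wooden board of the jar clamp, 120 (its x) x 290 (its y) x 16 mm high, on rubber feet, with two flush steel runners and a low wooden lip (12 mm thick, top 38 mm above the underside) across its -y end, 138 mm from the middle. Origin at the centre of its underside, z up, y from the sliding jaw towards the fixed jaw.
- fixed_jaw: Pale wooden V jaw screwed to the +y end of the board, 92 mm wide, 50 mm high, with black rubber buffers; its V opens to the board's -y. Origin on the board's top (16 mm above its underside) where the jar's axis comes to stand once the jar is seated in this V; axes as the board's.
- jaw: Sliding V jaw like the fixed one, facing it, with an upright knob behind. Origin on the knob's axis at the board's top; axes as the board's. Slides only along the board's y, stiffly: about 10 N moves it; it stays where left. Touches the jar when the knob's axis is 85 mm from the jar's. Pushing on to 20 to 25 N in all clamps the jar firmly (8 to 10 N stay when let go), enough for the lid.
- jaw_knob (a point): Point on the axis of the sliding jaw's dark turned wooden knob at the height to grip, 46 mm above the board's top. The knob is 19 to 24 mm thick, its rounded top 66 mm above the board.
- jar: Round clear glass jar of sugar lumps, 62 mm in diameter, rim of its neck 86 mm above its base, 0.4 kg, standing loose between the jaws on the board. Origin at the centre of its base, z up.
- lid: Ribbed steel twist-off lid, 64 mm wide, 21.5 mm high, 0.08 kg; origin at the centre of its lower edge, 70 mm above the jar's base while shut; z up. Lets go after 0.95 to 1.25 rad anticlockwise from above; up to 1.6 rad is harmless. Takes about 0.4 N m at first; a springy seal pushes it up with up to 12 N. Cannot be pulled off while shut. Nothing near it within 20 mm below its lower edge.
- white_mug: Plain white mug standing loose, 82 mm wide, 93 mm high; leave alone. Origin at its underside.
- striped_mug: Mug with dark stripes standing loose, 86 mm wide, 90 mm high; leave alone. Origin at its underside.
- egg_timer: Egg-shaped kitchen timer standing loose, 65 mm wide, 64 mm high; leave alone. Origin at its underside.
There are look-alikes about, which are no part of the job. Of the things like the lid, leave any that is blue; of the rest the larger one is meant.

How it is judged:
On the way, in this order (a step that is already met when the one before it is completed fails the run):
1. the sliding jaw presses the jar against the fixed jaw while the lid is still shut (contact force between jaw and jar above 4 N and contact force between fixed_jaw and jar above 2.5 N and z of lid in the frame of jar below 0.075 m), for 0.2 s.
2. the lid comes off its thread, held by the fingers, with the jar still clamped (z of lid in the frame of jar above 0.08 m and contact force between the fingers and lid above 1 N and contact force between jaw and jar above 2 N), for 0.2 s.
At the end, for the whole second after the job is handed in: The still fingers hold the lid level (0.2 rad) over the jar (axes within 20 mm), its lower edge 1 to 50 mm above the rim, not touching the jar; the jar stands upright on the board (5 mm, 0.1 rad), pressed by both jaws (sliding one over 2 N, fixed one over 1 N) (z of lid in the frame of jar between 0.087 and 0.136 m and horizontal distance between lid and jar below 0.02 m and angle between lid's own z axis and vertical below 0.2 rad and contact force between the fingers and lid above 1 N and contact force between lid and jar below 0.1 N and linear speed of lid below 0.02 m/s and contact force between jaw and jar above 2 N and contact force between fixed_jaw and jar above 1 N and angle between jar's own z axis and vertical below 0.1 rad and z of jar in the frame of clamp_board between 0.012 and 0.021 m); the arm keeps its last pose, push and grip.
It fails at once if the jaw crushes the jar (more than 80 N) (contact force between jaw and jar above 80 N).
It fails at once if the jar is lifted off the board or tipped (z of jar in the frame of clamp_board above 0.028 m or angle between jar's own z axis and vertical above 0.3 rad).
It fails at once if a mug or the egg timer is disturbed (distance of any of white_mug, striped_mug, egg_timer from where it was at the start of the episode above 0.03 m).
It also fails if it takes over 58 s, if anything falls off the work surface, if the arm or the gripper's body presses on something with over 40 N, if the wrist force passes 120 N, or if a joint passes its speed limit or range.

## Working session

There is one attempt and no reset: what is moved stays moved. The work goes in short steps, Python scripts to look and compute and a tool call to move; the robot and the scene stay as the last step left them, time stands still between calls to the robot, and variables do not carry over. Pictures are saved under pics/ and viewed, at most 11 in all, crops included, and the job is handed in when it is done.

Besides the shell and the picture viewer there is one more tool, called after "Request:" as name(argument=value, ...) on one line, values as JSON. send_rows: Moves the arm, as the interface text tells. Its arguments: {"type":"object","properties":{"increments":{"type":"array"},"newtons":{"type":"number"}},"required":["increments"]}

```bash
mkdir -p pics; cat > h.py <<'E'
import numpy as np, cv2
from rig import get_state, optics, sign_off
from scipy.spatial.transform import Rotation as R
def snap(name,fn):
    s=get_state(); im=optics.get_image(name); cv2.imwrite('pics/'+fn+'.png',im['pixels'])
    if 'rvec' in im:
        Rc=cv2.Rodrigues(np.array(im['rvec'],float))[0]; t=np.array(im['tvec'],float).ravel()
    else:
        q=s['ee_rot']; T=np.eye(4); T[:3,:3]=R.from_quat([q[1],q[2],q[3],q[0]]).as_matrix(); T[:3,3]=s['position']
        M=np.linalg.inv(T@np.array(im['T_tool_cam'])); Rc=M[:3,:3]; t=M[:3,3]
    np.savez('pics/'+fn+'.npz',K=im['K'],k1=im['k1'],R=Rc,t=t); return im['pixels']
def ray(fn,uv):
    d=np.load('pics/'+fn+'.npz'); k=float(d['k1'])
    p=cv2.undistortPoints(np.array([[uv]],float),d['K'],np.array([k,0,0,0,0.]),None,None,None,(3,50,1e-9)).ravel() if 0 else cv2.undistortPoints(np.array([[uv]],float),d['K'],np.array([k,0,0,0,0.])).ravel()
    return -d['R'].T@d['t'], d['R'].T@np.array([p[0],p[1],1])
def atz(fn,uv,z):
    c,v=ray(fn,uv); return c+v*(z-c[2])/v[2]
def tri(obs):
    A=0;b=0
    for fn,uv in obs:
        c,v=ray(fn,uv); v=v/np.linalg.norm(v); P=np.eye(3)-np.outer(v,v); A=A+P; b=b+P@c
    return np.linalg.solve(A,b)
def proj(fn,X):
    d=np.load('pics/'+fn+'.npz')
    return cv2.projectPoints(np.array(X,float).reshape(-1,1,3),cv2.Rodrigues(d['R'])[0],d['t'],d['K'],np.array([float(d['k1']),0,0,0,0.]))[0].reshape(-1,2)
E
python3 - <<'E'
from h import *
for n in ['top','side']: snap(n,n+'0')
print(get_state())
E
```

```text
{'clock': 0.1, 'qpos': array([ 1.07301256e+00,  2.76532150e-01,  1.50596565e+00, -1.13314543e-05,
        1.36069469e+00, -1.21011239e-01]), 'qd': array([ 0.0013359 , -0.00134055, -0.00382591,  0.0006482 , -0.00016233,
       -0.00029686]), 'effort': array([ 3.12270487e-03, -4.17696297e+01, -2.46408069e+01, -2.34949030e-04,
        5.77712985e-03, -2.99689233e-07]), 'position': array([0.21135407, 0.53426536, 0.23054227]), 'ee_rot': array([-2.38284983e-04,  1.87272729e-01,  9.82307633e-01, -7.63620154e-04]), 'contact_force': array([-1.16233348, -1.36157036,  0.28338854]), 'moment': array([ 0.03342533,  0.03281166, -0.04953108]), 'gripper_force': 0.0, 'width': 0.085537341344793}
```

View pics/top0.png

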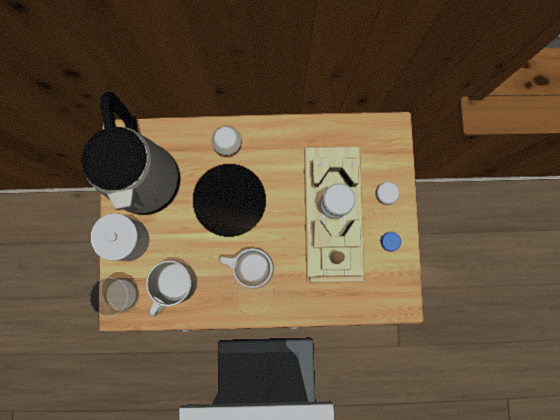

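View pics/side0.png

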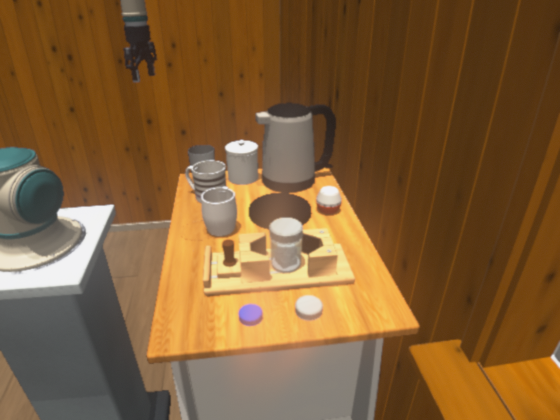

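The top view shows the board at about (335,215), with the jar lid at (338,200) and the knob at (337,257). A plain lid sits loose at (388,193) and a blue one at (391,241). I'll enlarge the board area in both views.

```bash
python3 - <<'E'
from h import *
a=cv2.imread('pics/top0.png')[140:290,290:410]; b=cv2.imread('pics/side0.png')[205:305,195:365]
a=cv2.resize(a,None,fx=4,fy=4,interpolation=2); 
cv2.imwrite('pics/c1.png',a); cv2.imwrite('pics/c2.png',cv2.resize(b,None,fx=4.5,fy=4.5,interpolation=2))
for uv in [(338,200),(337,257),(335,215),(228,140),(250,268),(170,285)]: print(uv,atz('top0',uv,0.1).round(3),atz('top0',uv,0.02).round(3))
E
```

```text
(338, 200) [ 0.56  -0.173  0.1  ] [ 0.572 -0.183  0.02 ]
(337, 257) [ 0.45  -0.166  0.1  ] [ 0.452 -0.176  0.02 ]
(335, 215) [ 0.531 -0.166  0.1  ] [ 0.54  -0.176  0.02 ]
(228, 140) [0.686 0.04  0.1  ] [0.708 0.047 0.02 ]
(250, 268) [0.434 0.001 0.1  ] [0.434 0.005 0.02 ]
(170, 285) [0.405 0.154 0.1  ] [0.403 0.172 0.02 ]
```

View pics/c1.png

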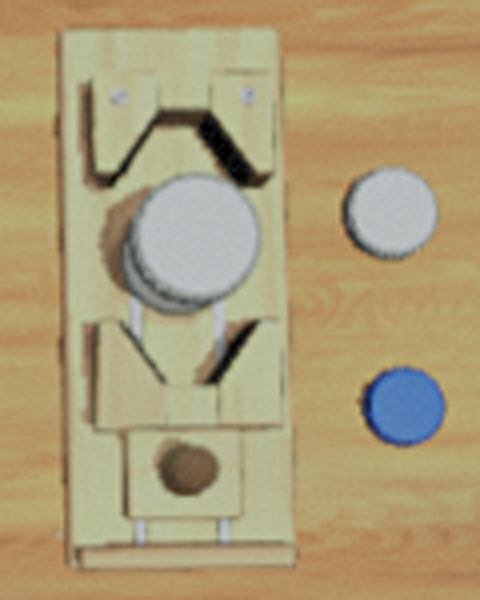

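View pics/c2.png

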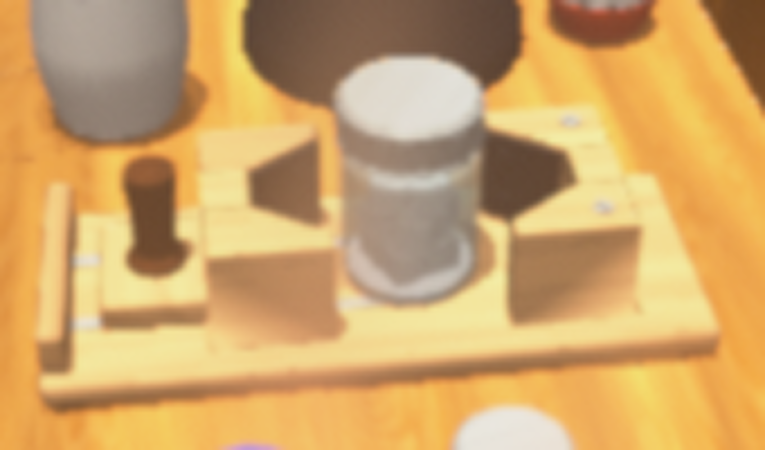

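```bash
python3 - <<'E'
from h import *
f=lambda x,y:('top0',(x/4+290-.4,y/4+140-.4)); g=lambda x,y:('side0',(x/4.5+195-.4,y/4.5+205-.4))
print('lid',tri([f(196,237),g(409,99)]),'knobtop',tri([f(192,465),g(150,168)]))
print('far screws',tri([f(118,97),g(571,122)]),tri([f(249,97),g(604,208)]))
print('jar base side', atz(*g(410,265),.02))
for c in [(62,30),(277,30)]: print('farcorners',atz(*f(*c),.02))
print('lip top', atz(*f(78,548),.042),atz(*f(294,543),.042), 'side far corner',atz(*g(652,176),.02),atz(*g(716,330),.02), 'sidelip',atz(*g(60,185),.042),atz(*g(52,340),.042))
E
```

```text
lid [ 0.56111312 -0.17338724  0.10544995] knobtop [ 0.45133541 -0.17027932  0.07880507]
far screws [ 0.64003584 -0.14195462  0.06546791] [ 0.63854281 -0.20876178  0.06610158]
jar base side [ 0.56048631 -0.17734692  0.02      ]
farcorners [ 0.68786134 -0.11768809  0.02      ]
farcorners [ 0.6850377  -0.23310891  0.02      ]
lip top [ 0.41341008 -0.11529441  0.042     ] [ 0.41280358 -0.22506803  0.042     ] side far corner [ 0.68486777 -0.12670633  0.02      ] [ 0.68220547 -0.23988513  0.02      ] sidelip [ 0.40767203 -0.12516942  0.042     ] [ 0.40621607 -0.23277741  0.042     ]
```

Request:
send_rows(increments=[{"gripper": -1,"linear": [0.015,-0.043,0.01],"delta_rot": [0,0,-0.14]},{"gripper": -1,"linear": [0.03,-0.086,0.02],"delta_rot": [0,0,-0.28]},{"gripper": -1,"linear": [0.045,-0.129,0.03],"delta_rot": [0,0,-0.42]},{"gripper": -1,"linear": [0.06,-0.172,0.03],"delta_rot": [0,0,-0.56]},{"gripper": -1,"linear": [0.075,-0.215,0.03],"delta_rot": [0,0,-0.7]},{"gripper": -1,"linear": [0.09,-0.258,0.03],"delta_rot": [0,0,-0.84]},{"gripper": -1,"linear": [0.105,-0.3,0.03],"delta_rot": [0,0,-0.98]},{"gripper": -1,"linear": [0.12,-0.343,0.03],"delta_rot": [0,0,-1.12]}])

```text
clock: 0.9
position: [0.3315, 0.19, 0.2612]
ee_rot: [0.0, 0.682, 0.731, 0.0]
contact_force: [0.6, 0.0, 0.1]
width: 0.0854
gripper_force: 0.0
```

Request:
send_rows(increments=[{"gripper": -1,"linear": [0.015,-0.046,0],"delta_rot": [0,0,-0.14]},{"gripper": -1,"linear": [0.03,-0.092,0],"delta_rot": [0,0,-0.28]},{"gripper": -1,"linear": [0.045,-0.138,0],"delta_rot": [0,0,-0.42]},{"gripper": -1,"linear": [0.06,-0.184,-0.01],"delta_rot": [0,0,-0.56]},{"gripper": -1,"linear": [0.075,-0.23,-0.02],"delta_rot": [0,0,-0.7]},{"gripper": -1,"linear": [0.09,-0.276,-0.03],"delta_rot": [0,0,-0.84]},{"gripper": -1,"linear": [0.105,-0.32,-0.04],"delta_rot": [0,0,-0.98]},{"gripper": -1,"linear": [0.119,-0.363,-0.05],"delta_rot": [0,0,-1.12]}])

```text
clock: 1.7
position: [0.4506, -0.1734, 0.2106]
ee_rot: [-0.0, 0.967, 0.256, -0.0]
contact_force: [0.7, 0.3, -1.1]
width: 0.0855
gripper_force: 0.0
```

Request:
send_rows(increments=[{"gripper": -1,"linear": [0,0,0],"delta_rot": [0,0,-0.14]},{"gripper": -1,"linear": [0,0,0],"delta_rot": [0,0,-0.28]},{"gripper": -1,"linear": [0,0,0],"delta_rot": [0,0,-0.42]},{"gripper": -1,"linear": [0,0,0],"delta_rot": [0,0,-0.54]},{"gripper": -1,"linear": [0,0,0],"delta_rot": [0,0,-0.54]},{"gripper": -1,"linear": [0,0,0],"delta_rot": [0,0,-0.54]}])

```text
clock: 2.3
position: [0.4504, -0.1712, 0.2111]
ee_rot: [-0.0, 1.0, -0.006, -0.0]
contact_force: [0.4, 0.1, -0.1]
width: 0.0854
gripper_force: 0.0
```

```bash
python3 - <<'E'
from h import *
p=snap('wrist','w1'); s=get_state(); print(s['position'],s['ee_rot'],s['qpos'],s['contact_force'])
# predictions
print(proj('w1',[[.451,-.171,.082],[.561,-.174,.1075],[.451,-.171,.062]]))
E
```

```text
[ 0.4504462  -0.17119629  0.21115758] [-6.83713871e-05  9.99978709e-01 -6.52234951e-03 -1.89572338e-04] [-5.07672619e-01  1.48857085e-01  1.72645153e+00 -6.52193928e-05
  1.26668225e+00  1.07618804e+00] [-0.16599342  0.33387822  0.27048594]
[[283.95501151 195.79926895]
 [287.01905932  30.34830766]
 [283.90893168 188.97758955]]
```

View pics/w1.png

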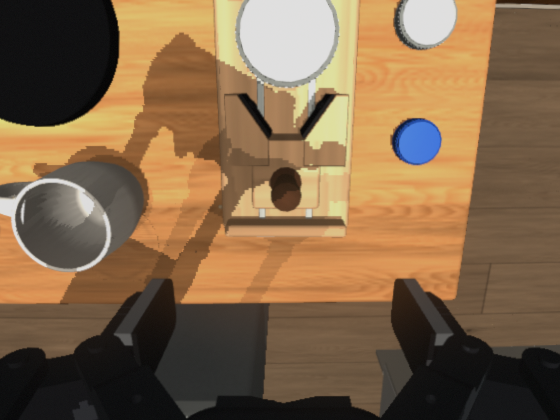

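The wrist view shows the knob at (286,190) and the lid at (288,33), both within about 2 mm of my estimate. I'll go down and grip the knob.

Request:
send_rows(increments=[{"gripper": -1,"linear": [0,-0.001,-0.04],"delta_rot": [0,0,0]},{"gripper": -1,"linear": [0,-0.001,-0.08],"delta_rot": [0,0,0]},{"gripper": -1,"linear": [0,-0.001,-0.11],"delta_rot": [0,0,0]},{"gripper": -1,"linear": [0,-0.001,-0.135],"delta_rot": [0,0,0]},{"gripper": -1,"linear": [0,-0.001,-0.155],"delta_rot": [0,0,0]},{"gripper": -1,"linear": [0,-0.001,-0.166],"delta_rot": [0,0,0]},{"gripper": -1,"linear": [0,-0.001,-0.166],"delta_rot": [0,0,0]}], newtons=80)

```text
clock: 3.05
position: [0.4497, -0.1718, 0.0442]
ee_rot: [-0.001, 1.0, -0.007, -0.001]
contact_force: [0.3, -0.3, 0.4]
width: 0.0852
gripper_force: 0.0
```

Request:
send_rows(increments=[{"gripper": 1,"linear": [0,0,0],"delta_rot": [0,0,0]},{"gripper": 1,"linear": [0,0,0],"delta_rot": [0,0,0]},{"gripper": 1,"linear": [0,0,0],"delta_rot": [0,0,0]},{"gripper": 1,"linear": [0,0,0],"delta_rot": [0,0,0]},{"gripper": 1,"linear": [0,0,0],"delta_rot": [0,0,0]},{"gripper": 1,"linear": [0,0,0],"delta_rot": [0,0,0]},{"gripper": 1,"linear": [0,0,0],"delta_rot": [0,0,0]},{"gripper": 1,"linear": [0,0,0],"delta_rot": [0,0,0]}])

```text
clock: 3.85
position: [0.451, -0.1731, 0.0462]
ee_rot: [0.001, 1.0, -0.007, 0.001]
contact_force: [-2.0, -1.3, 6.2]
width: 0.02
gripper_force: 77.9
```

Request:
send_rows(increments=[{"gripper": 1,"linear": [0.003,0,0],"delta_rot": [0,0,0]},{"gripper": 1,"linear": [0.006,0,0],"delta_rot": [0,0,0]},{"gripper": 1,"linear": [0.009,0,0],"delta_rot": [0,0,0]},{"gripper": 1,"linear": [0.012,0,0],"delta_rot": [0,0,0]},{"gripper": 1,"linear": [0.015,0,0],"delta_rot": [0,0,0]},{"gripper": 1,"linear": [0.018,0,0],"delta_rot": [0,0,0]},{"gripper": 1,"linear": [0.021,0,0],"delta_rot": [0,0,0]},{"gripper": 1,"linear": [0.023,0,0],"delta_rot": [0,0,0]}])

```text
clock: 4.65
position: [0.4705, -0.1734, 0.0462]
ee_rot: [0.001, 1.0, -0.007, -0.003]
contact_force: [-10.1, -6.0, 10.8]
width: 0.0201
gripper_force: 78.5
```

Request:
send_rows(increments=[{"gripper": 1,"linear": [0.002,-0.0005,0.001],"delta_rot": [0,0,0]},{"gripper": 1,"linear": [0.004,-0.001,0.001],"delta_rot": [0,0,0]},{"gripper": 1,"linear": [0.006,-0.0015,0.001],"delta_rot": [0,0,0]},{"gripper": 1,"linear": [0.007,-0.0015,0.001],"delta_rot": [0,0,0]},{"gripper": 1,"linear": [0.007,-0.0015,0.001],"delta_rot": [0,0,0]}])

```text
clock: 5.15
position: [0.4765, -0.1735, 0.0462]
ee_rot: [-0.0, 1.0, -0.007, -0.004]
contact_force: [-9.5, -2.1, 7.1]
width: 0.0201
gripper_force: 78.8
```

Request:
send_rows(increments=[{"gripper": 1,"linear": [0.0015,0,0],"delta_rot": [0,0,0]},{"gripper": 1,"linear": [0.003,0,0],"delta_rot": [0,0,0]},{"gripper": 1,"linear": [0.0045,0,0],"delta_rot": [0,0,0]},{"gripper": 1,"linear": [0.006,0,0],"delta_rot": [0,0,0]},{"gripper": 1,"linear": [0.006,0,0],"delta_rot": [0,0,0]}])

```text
clock: 5.65
position: [0.481, -0.1735, 0.0463]
ee_rot: [-0.0, 1.0, -0.007, -0.005]
contact_force: [-12.6, -3.5, 9.9]
width: 0.0201
gripper_force: 79.0
```

Request:
send_rows(increments=[{"gripper": 1,"linear": [0.0015,0,0],"delta_rot": [0,0,0]},{"gripper": 1,"linear": [0.003,0,0],"delta_rot": [0,0,0]},{"gripper": 1,"linear": [0.0045,0,0],"delta_rot": [0,0,0]},{"gripper": 1,"linear": [0.006,0,0],"delta_rot": [0,0,0]},{"gripper": 1,"linear": [0.006,0,0],"delta_rot": [0,0,0]}])

```text
clock: 6.15
position: [0.4871, -0.1736, 0.0462]
ee_rot: [-0.0, 1.0, -0.007, -0.005]
contact_force: [-12.8, -3.5, 9.2]
width: 0.0201
gripper_force: 79.0
```

Request:
send_rows(increments=[{"gripper": 1,"linear": [0.0015,0,0],"delta_rot": [0,0,0]},{"gripper": 1,"linear": [0.003,0,0],"delta_rot": [0,0,0]},{"gripper": 1,"linear": [0.0045,0,0],"delta_rot": [0,0,0]},{"gripper": 1,"linear": [0.006,0,0],"delta_rot": [0,0,0]},{"gripper": 1,"linear": [0.006,0,0],"delta_rot": [0,0,0]}])

```text
clock: 6.65
position: [0.493, -0.1737, 0.0462]
ee_rot: [-0.0, 1.0, -0.007, -0.005]
contact_force: [-13.8, -3.6, 9.4]
width: 0.02
gripper_force: 79.0
```

Request:
send_rows(increments=[{"gripper": 1,"linear": [0.0015,0,0],"delta_rot": [0,0,0]},{"gripper": 1,"linear": [0.003,0,0],"delta_rot": [0,0,0]},{"gripper": 1,"linear": [0.0045,0,0],"delta_rot": [0,0,0]},{"gripper": 1,"linear": [0.0045,0,0],"delta_rot": [0,0,0]}])

```text
clock: 7.05
position: [0.4975, -0.1738, 0.0462]
ee_rot: [-0.0, 1.0, -0.007, -0.005]
contact_force: [-12.7, -4.2, 8.7]
width: 0.0202
gripper_force: 79.0
```

Request:
send_rows(increments=[{"gripper": 1,"linear": [0.0015,0,0],"delta_rot": [0,0,0]},{"gripper": 1,"linear": [0.003,0,0],"delta_rot": [0,0,0]},{"gripper": 1,"linear": [0.0045,0,0],"delta_rot": [0,0,0]},{"gripper": 1,"linear": [0.0045,0,0],"delta_rot": [0,0,0]}])

```text
clock: 7.45
position: [0.502, -0.1739, 0.0462]
ee_rot: [-0.0, 1.0, -0.007, -0.005]
contact_force: [-12.3, -4.0, 8.5]
width: 0.0201
gripper_force: 79.0
```

```bash
python3 - <<'E'
from h import *
p=snap('side','s2'); cv2.imwrite('pics/c3.png',cv2.resize(p[180:310,195:365],None,fx=4.5,fy=4.5,interpolation=2))
E
```

```text
(no output)
```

View pics/c3.png

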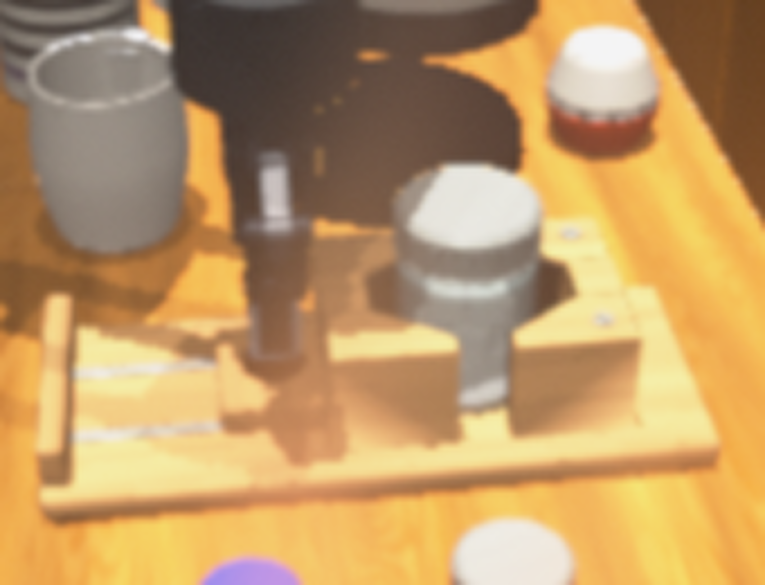

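The jar now stands upright just short of the fixed V, with its lid top at about (467,206) in the crop. I'll keep pushing gently until the force rises.

Request:
send_rows(increments=[{"gripper": 1,"linear": [0.001,0,0],"delta_rot": [0,0,0]},{"gripper": 1,"linear": [0.002,0,0],"delta_rot": [0,0,0]},{"gripper": 1,"linear": [0.003,0,0],"delta_rot": [0,0,0]},{"gripper": 1,"linear": [0.003,0,0],"delta_rot": [0,0,0]}])

```text
clock: 7.9
position: [0.5049, -0.1739, 0.0462]
ee_rot: [0.0, 1.0, -0.007, -0.006]
contact_force: [-13.1, -4.1, 8.0]
width: 0.0199
gripper_force: 79.0
```

Request:
send_rows(increments=[{"gripper": 1,"linear": [0.001,0,0],"delta_rot": [0,0,0]},{"gripper": 1,"linear": [0.002,0,0],"delta_rot": [0,0,0]},{"gripper": 1,"linear": [0.003,0,0],"delta_rot": [0,0,0]},{"gripper": 1,"linear": [0.003,0,0],"delta_rot": [0,0,0]}])

```text
clock: 8.3
position: [0.5056, -0.1739, 0.0462]
ee_rot: [-0.0, 1.0, -0.006, -0.008]
contact_force: [-17.9, -5.5, 12.6]
width: 0.0202
gripper_force: 79.2
```

Contact: the knob has stopped and the force is rising. I'll step up to about 23 N.

Request:
send_rows(increments=[{"gripper": 1,"linear": [0.001,0,0],"delta_rot": [0,0,0]},{"gripper": 1,"linear": [0.002,0,0],"delta_rot": [0,0,0]},{"gripper": 1,"linear": [0.002,0,0],"delta_rot": [0,0,0]},{"gripper": 1,"linear": [0.002,0,0],"delta_rot": [0,0,0]}])

```text
clock: 8.7
position: [0.5058, -0.1739, 0.0462]
ee_rot: [-0.0, 1.0, -0.006, -0.009]
contact_force: [-22.3, -6.1, 15.0]
width: 0.0202
gripper_force: 79.5
```

Request:
send_rows(increments=[{"gripper": 1,"linear": [0.001,0,0],"delta_rot": [0,0,0]},{"gripper": 1,"linear": [0.001,0,0],"delta_rot": [0,0,0]},{"gripper": 1,"linear": [0.001,0,0],"delta_rot": [0,0,0]}])

```text
clock: 9.0
position: [0.5058, -0.1739, 0.0462]
ee_rot: [-0.0, 1.0, -0.006, -0.01]
contact_force: [-23.9, -6.1, 17.3]
width: 0.0202
gripper_force: 79.6
```

Request:
send_rows(increments=[{"gripper": 1,"linear": [-0.002,-0.0004,0.0005],"delta_rot": [0,0,0]},{"gripper": 1,"linear": [-0.004,-0.0008,0.001],"delta_rot": [0,0,0]},{"gripper": 1,"linear": [-0.0055,-0.001,0.001],"delta_rot": [0,0,0]},{"gripper": 1,"linear": [-0.0055,-0.001,0.001],"delta_rot": [0,0,0]}])

```text
clock: 9.4
position: [0.5059, -0.1739, 0.0463]
ee_rot: [-0.001, 1.0, -0.007, -0.005]
contact_force: [-9.2, -0.8, 2.0]
width: 0.0203
gripper_force: 78.4
```

Request:
send_rows(increments=[{"gripper": -1,"linear": [0,0,0],"delta_rot": [0,0,0]},{"gripper": -1,"linear": [0,0,0],"delta_rot": [0,0,0]},{"gripper": -1,"linear": [0,0,0],"delta_rot": [0,0,0]},{"gripper": -1,"linear": [0,0,0.03],"delta_rot": [0,0,0]},{"gripper": -1,"linear": [0,0,0.07],"delta_rot": [0,0,0]},{"gripper": -1,"linear": [0,0,0.11],"delta_rot": [0,0,0]},{"gripper": -1,"linear": [0,0,0.15],"delta_rot": [0,0,0]},{"gripper": -1,"linear": [0,0,0.16],"delta_rot": [0,0,0]}])

```text
clock: 10.2
position: [0.5141, -0.1759, 0.2126]
ee_rot: [0.002, 1.0, -0.007, 0.005]
contact_force: [0.9, 0.1, 0.1]
width: 0.0855
gripper_force: 0.0
```

```bash
python3 - <<'E'
from h import *
p=snap('wrist','w2'); s=get_state(); print(s['position'],s['width'],s['contact_force'])
q=snap('top','t2')
cv2.imwrite('pics/c4.png',cv2.resize(p[:330,130:450],None,fx=1.8,fy=1.8,interpolation=2))
print(proj('w2',[.591,-.175,.1075]))
E
```

```text
[ 0.51374355 -0.1757885   0.21203876] 0.08540072477205021 [ 1.26363175 -0.01594035  1.20452388]
[[280.55233933  90.60619828]]
```

View pics/c4.png

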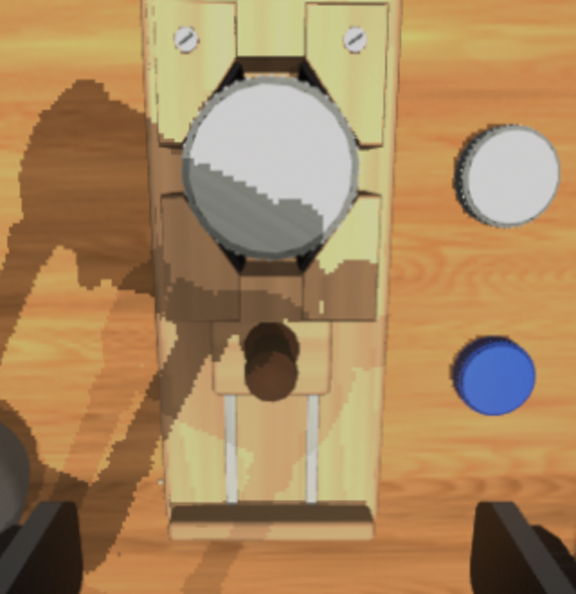

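```bash
python3 - <<'E'
from h import *
print(atz('w2',(279.8,92.8),.1075), atz('w2',(280,120),.1075))
E
```

```text
[ 0.58967813 -0.17450542  0.1075    ] [ 0.57287992 -0.17436095  0.1075    ]
```

The jar is seated between both V's, with its lid at about (280,93) in the wrist view, which is (0.590,-0.1745) in the world. I'll move over it and go down.

Request:
send_rows(increments=[{"gripper": -1,"linear": [0.035,0.001,0],"delta_rot": [0,0,0]},{"gripper": -1,"linear": [0.065,0.001,-0.01],"delta_rot": [0,0,0]},{"gripper": -1,"linear": [0.0765,0.001,-0.04],"delta_rot": [0,0,0]},{"gripper": -1,"linear": [0.0765,0.001,-0.07],"delta_rot": [0,0,0]},{"gripper": -1,"linear": [0.0765,0.001,-0.09],"delta_rot": [0,0,0]},{"gripper": -1,"linear": [0.0765,0.001,-0.09],"delta_rot": [0,0,0]}])

```text
clock: 10.9
position: [0.5841, -0.1722, 0.1117]
ee_rot: [-0.002, 1.0, -0.008, -0.005]
contact_force: [-1.2, -0.5, 0.5]
width: 0.0855
gripper_force: 0.0
```

Request:
send_rows(increments=[{"gripper": -1,"linear": [0,0,-0.012],"delta_rot": [0,0,0]},{"gripper": -1,"linear": [0,0,-0.024],"delta_rot": [0,0,0]},{"gripper": -1,"linear": [0,0,-0.036],"delta_rot": [0,0,0]},{"gripper": -1,"linear": [0,0,-0.046],"delta_rot": [0,0,0]},{"gripper": -1,"linear": [0,0,-0.052],"delta_rot": [0,0,0]},{"gripper": -1,"linear": [0,0,-0.052],"delta_rot": [0,0,0]},{"gripper": -1,"linear": [0,0,-0.052],"delta_rot": [0,0,0]}])

```text
clock: 11.6
position: [0.5878, -0.1739, 0.0655]
ee_rot: [0.0, 1.0, -0.008, 0.0]
contact_force: [0.3, 0.1, 0.1]
width: 0.0855
gripper_force: 0.0
```

Request:
send_rows(increments=[{"gripper": -1,"linear": [0.002,-0.0005,0.004],"delta_rot": [0,0,0]},{"gripper": -1,"linear": [0.002,-0.0005,0.004],"delta_rot": [0,0,0]},{"gripper": 1,"linear": [0.002,-0.0005,0.004],"delta_rot": [0,0,0]},{"gripper": 1,"linear": [0.002,-0.0005,0.004],"delta_rot": [0,0,0]},{"gripper": 1,"linear": [0.002,-0.0005,0.004],"delta_rot": [0,0,0]},{"gripper": 1,"linear": [0.002,-0.0005,0.004],"delta_rot": [0,0,0]},{"gripper": 1,"linear": [0.002,-0.0005,0.004],"delta_rot": [0,0,0]},{"gripper": 1,"linear": [0.002,-0.0005,0.004],"delta_rot": [0,0,0]}], newtons=70)

```text
clock: 12.4
position: [0.59, -0.1744, 0.0702]
ee_rot: [0.0, 1.0, -0.008, 0.001]
contact_force: [-1.2, 0.9, 5.4]
width: 0.0633
gripper_force: 75.1
```

Gripped at 63 mm. Now I'll turn anticlockwise.

Request:
send_rows(increments=[{"gripper": 1,"linear": [0,0,0],"delta_rot": [0,0,0.04]},{"gripper": 1,"linear": [0,0,0],"delta_rot": [0,0,0.08]},{"gripper": 1,"linear": [0,0,0],"delta_rot": [0,0,0.12]},{"gripper": 1,"linear": [0,0,0],"delta_rot": [0,0,0.16]},{"gripper": 1,"linear": [0,0,0],"delta_rot": [0,0,0.2]},{"gripper": 1,"linear": [0,0,0],"delta_rot": [0,0,0.25]},{"gripper": 1,"linear": [0,0,0],"delta_rot": [0,0,0.3]},{"gripper": 1,"linear": [0,0,0],"delta_rot": [0,0,0.35]}])

```text
clock: 13.2
position: [0.5897, -0.1747, 0.0702]
ee_rot: [0.001, 0.986, 0.168, 0.0]
contact_force: [-1.6, 0.1, 6.1]
width: 0.0627
gripper_force: 74.9
```

```bash
python3 - <<'E'
from h import *
s=get_state(); print(s['position'],s['ee_rot'],s['contact_force'],s['moment'],s['qpos'])
p=snap('wrist','w3'); cv2.imwrite('pics/c5.png',p)
E
```

```text
[ 0.5897441  -0.17471213  0.07017712] [5.27481361e-04 9.85864700e-01 1.67542254e-01 3.28819112e-04] [-1.63323042  0.10780268  6.0955052 ] [-0.07023639  0.16768547 -0.09034735] [-4.00766694e-01  4.59385097e-01  1.64606411e+00 -6.21369159e-04
  1.03502105e+00  8.33674174e-01]
```

Request:
send_rows(increments=[{"gripper": 1,"linear": [0,0,0],"delta_rot": [0,0,0.06]},{"gripper": 1,"linear": [0,0,0],"delta_rot": [0,0,0.12]},{"gripper": 1,"linear": [0,0,0],"delta_rot": [0,0,0.18]},{"gripper": 1,"linear": [0,0,0],"delta_rot": [0,0,0.24]},{"gripper": 1,"linear": [0,0,0],"delta_rot": [0,0,0.3]},{"gripper": 1,"linear": [0,0,0],"delta_rot": [0,0,0.36]},{"gripper": 1,"linear": [0,0,0],"delta_rot": [0,0,0.42]},{"gripper": 1,"linear": [0,0,0],"delta_rot": [0,0,0.48]}])

```text
clock: 14.05
position: [0.59, -0.175, 0.0703]
ee_rot: [0.001, 0.918, 0.397, 0.0]
contact_force: [-1.8, -1.2, 5.8]
width: 0.0627
gripper_force: 74.9
```

Request:
send_rows(increments=[{"gripper": 1,"linear": [0,0,0],"delta_rot": [0,0,0.06]},{"gripper": 1,"linear": [0,0,0],"delta_rot": [0,0,0.12]},{"gripper": 1,"linear": [0,0,0],"delta_rot": [0,0,0.18]},{"gripper": 1,"linear": [0,0,0],"delta_rot": [0,0,0.24]},{"gripper": 1,"linear": [0,0,0],"delta_rot": [0,0,0.3]},{"gripper": 1,"linear": [0,0,0],"delta_rot": [0,0,0.36]},{"gripper": 1,"linear": [0,0,0],"delta_rot": [0,0,0.42]},{"gripper": 1,"linear": [0,0,0],"delta_rot": [0,0,0.48]}])

```text
clock: 14.85
position: [0.5904, -0.1751, 0.0703]
ee_rot: [0.001, 0.797, 0.604, 0.0]
contact_force: [-0.2, -1.2, 4.9]
width: 0.0628
gripper_force: 74.9
```

```bash
python3 - <<'E'
from h import *
s=get_state(); print(s['position'],s['ee_rot'],s['contact_force'],s['moment'],s['qpos'])
E
```

```text
[ 0.59044526 -0.17511749  0.07030771] [1.35918492e-03 7.96964711e-01 6.04024170e-01 4.50745524e-04] [-0.18645676 -1.1701498   4.8532375 ] [-0.15588774  0.0159957  -0.12621879] [-4.00907068e-01  4.59481905e-01  1.64549565e+00 -6.65873696e-04
  1.03380897e+00 -1.26854205e-01]
```

Request:
send_rows(increments=[{"gripper": 1,"linear": [0,0,0],"delta_rot": [0,0,0.06]},{"gripper": 1,"linear": [0,0,0],"delta_rot": [0,0,0.12]},{"gripper": 1,"linear": [0,0,0.001],"delta_rot": [0,0,0.12]},{"gripper": 1,"linear": [0,0,0.002],"delta_rot": [0,0,0.12]},{"gripper": 1,"linear": [0,0,0.003],"delta_rot": [0,0,0.12]},{"gripper": 1,"linear": [0,0,0.003],"delta_rot": [0,0,0.12]}])

```text
clock: 15.45
position: [0.5891, -0.1743, 0.0707]
ee_rot: [-0.001, 0.76, 0.65, -0.001]
contact_force: [3.4, -3.4, -12.3]
width: 0.0627
gripper_force: 79.4
```

Request:
send_rows(increments=[{"gripper": 1,"linear": [0,0,-0.002],"delta_rot": [0,0,0]},{"gripper": 1,"linear": [0,0,-0.002],"delta_rot": [0,0,0.05]},{"gripper": 1,"linear": [0,0,-0.002],"delta_rot": [0,0,0.1]}])

```text
clock: 15.75
position: [0.5894, -0.1744, 0.0703]
ee_rot: [-0.0, 0.726, 0.687, -0.0]
contact_force: [1.4, -2.7, -8.1]
width: 0.0627
gripper_force: 79.8
```

```bash
python3 - <<'E'
from h import *
s=get_state(); print(s['position'],s['ee_rot'],s['contact_force'],s['moment'])
p=snap('side','s3'); s2=cv2.imread('pics/s2.png')
a=np.hstack([x[215:290,265:330] for x in (s2,p)])
w=optics.get_image('wrist')['pixels']; w3=cv2.imread('pics/w3.png')
a=cv2.resize(a,None,fx=5,fy=5,interpolation=2)
b=cv2.resize(np.hstack([w3[120:420,130:430],w[120:420,130:430]]),(650,325)); cv2.imwrite('pics/c6.png',np.vstack([a,b])[:600])
print(a.shape,b.shape)
E
```

```text
[ 0.58944011 -0.17437788  0.07032497] [-4.84281654e-05  7.26425034e-01  6.87245711e-01 -2.20943905e-05] [ 1.42957784 -2.73026715 -8.05814962] [-0.4366869  -0.32592474 -0.43602205]
(375, 650, 3) (325, 650, 3)
```

```bash
python3 - <<'E'
import cv2
a=cv2.imread('pics/c6.png'); cv2.imwrite('pics/c6.png',a[:600])
E
```

```text
(no output)
```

View pics/c6.png

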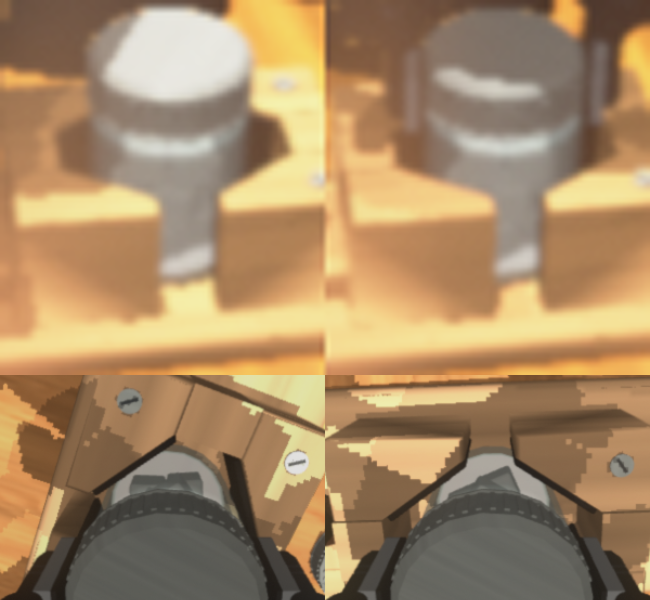

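Request:
send_rows(increments=[{"gripper": 1,"linear": [0,0,-0.0015],"delta_rot": [0,0,0]},{"gripper": 1,"linear": [0,0,-0.0015],"delta_rot": [0,0,0]},{"gripper": 1,"linear": [0,0,-0.0015],"delta_rot": [0,0,0]}])

```text
clock: 16.15
position: [0.5897, -0.1745, 0.0698]
ee_rot: [0.001, 0.727, 0.687, 0.0]
contact_force: [-0.5, -1.8, 2.1]
width: 0.0625
gripper_force: 80.6
```

```bash
python3 - <<'E'
from h import *
s=get_state(); print(s['position'],s['ee_rot'],s['contact_force'],s['moment'])
w3=cv2.imread('pics/w3.png'); w=snap('wrist','w4')
cv2.imwrite('pics/c7.png',cv2.resize(np.hstack([w3[170:270,210:350],w[170:270,210:350]]),(800,286),interpolation=2))
E
```

```text
[ 0.58969017 -0.1745211   0.06981489] [5.30748310e-04 7.26717771e-01 6.86935948e-01 4.55300522e-05] [-0.51877028 -1.83813405  2.0936266 ] [-0.3183903   0.11056019  0.09633734]
```

View pics/c7.png

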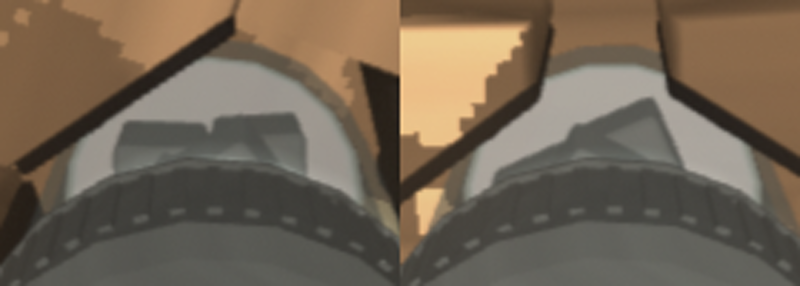

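Request:
send_rows(increments=[{"gripper": 1,"linear": [0,0,0],"delta_rot": [0,0,0.05]},{"gripper": 1,"linear": [0,0,0],"delta_rot": [0,0,0.1]},{"gripper": 1,"linear": [0,0,0],"delta_rot": [0,0,0.15]},{"gripper": 1,"linear": [0,0,0],"delta_rot": [0,0,0.2]}])

```text
clock: 16.6
position: [0.59, -0.1744, 0.0699]
ee_rot: [0.001, 0.654, 0.756, 0.0]
contact_force: [-0.7, -1.1, 4.0]
width: 0.063
gripper_force: 80.9
```

```bash
python3 - <<'E'
from h import *
s=get_state(); print(s['position'],s['ee_rot'],s['contact_force'],s['moment'])
a=cv2.imread('pics/w4.png'); w=snap('wrist','w5')
def lumps(fn): 
    g=cv2.GaussianBlur(cv2.imread('pics/'+fn+'.png'),(0,0),1.5)[170:235,235:345]; return g
cv2.imwrite('pics/c8.png',cv2.resize(np.hstack([a[170:270,210:350],w[170:270,210:350]]),(800,286),interpolation=2))
E
```

```text
[ 0.59000622 -0.17443216  0.069947  ] [6.41910117e-04 6.54153214e-01 7.56361684e-01 4.04509322e-04] [-0.73131354 -1.05917417  4.0257608 ] [-0.28792645  0.10142915 -0.17104684]
```

View pics/c8.png

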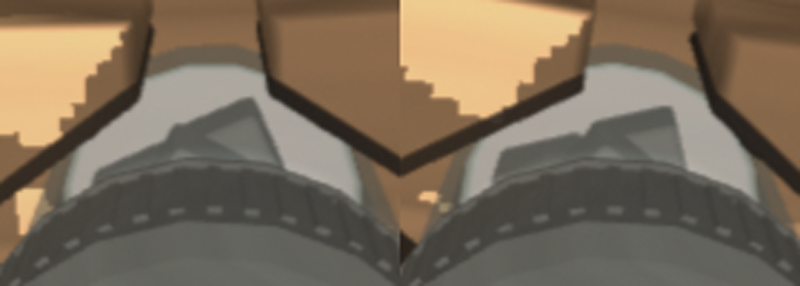

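```bash
python3 - <<'E'
from h import *
for c in [(250,100),(180,130),(283,165),(95,180)]:
  for z in (.035,.06):
    X=atz('w4',(210+c[0]/2.857,170+c[1]/2.86),z); u=proj('w5',X)[0]
    print(c,z,X.round(4),((u-[210,170])*2.86).round())
X=[.59,-.1745,.05]; print([((proj(f,X)[0]-[210,170])*2.86).round() for f in('w3','w4','w5')])
import itertools
E
```

```text
(250, 100) 0.035 [ 0.5968 -0.1502  0.035 ] [275. 111.]
(250, 100) 0.06 [ 0.5962 -0.1424  0.06  ] [290. 112.]
(180, 130) 0.035 [ 0.5845 -0.1549  0.035 ] [200. 127.]
(180, 130) 0.06 [ 0.5856 -0.1465  0.06  ] [215. 128.]
(283, 165) 0.035 [ 0.602  -0.1624  0.035 ] [293. 180.]
(283, 165) 0.06 [ 0.6007 -0.1529  0.06  ] [307. 182.]
(95, 180) 0.035 [ 0.5689 -0.1634  0.035 ] [105. 160.]
(95, 180) 0.06 [ 0.5723 -0.1538  0.06  ] [120. 161.]
[array([216., 257.]), array([219., 269.]), array([216., 271.])]
```

```bash
cat > reg.py <<'E'
from h import *
def reg(a,b,box=(75,300,85,160)):
    A=cv2.GaussianBlur(cv2.imread(f'pics/{a}.png',0),(0,0),1).astype(np.float32);B=cv2.GaussianBlur(cv2.imread(f'pics/{b}.png',0),(0,0),1).astype(np.float32)
    xs,ys=np.meshgrid(np.arange(210+box[0]/2.86,210+box[1]/2.86,1.),np.arange(170+box[2]/2.86,170+box[3]/2.86,1.))
    vb=B[ys.astype(int),xs.astype(int)]; uv=np.stack([xs.astype(int),ys.astype(int)],-1).reshape(-1,2)
    res=[]
    for z in np.arange(.02,.075,.01):
        P=np.array([atz(b,tuple(map(float,p)),z) for p in uv])
        for phi in np.arange(-.6,1.8,.025):   # jar turn (ccw) between a and b
            c,s=np.cos(-phi),np.sin(-phi); Q=P-[.59,-.1745,0]; Q=np.stack([c*Q[:,0]-s*Q[:,1]+.59,s*Q[:,0]+c*Q[:,1]-.1745,P[:,2]],1)
            m=proj(a,Q).astype(np.float32)
            if m.min()<0 or m[:,0].max()>559 or m[:,1].max()>419: continue
            va=cv2.remap(A,m[:,:1],m[:,1:],1).ravel()
            res.append((np.corrcoef(va,vb.ravel())[0,1],z,phi))
    return sorted(res)[::-1][:6]
if __name__=='__main__':
    for p in [('w4','w5'),('w3','w4')]:
        print(p); [print(np.round(r,3)) for r in reg(*p)]
E
python3 reg.py
```

```text
('w4', 'w5')
[0.811 0.06  0.025]
[0.805 0.06  0.   ]
[0.801 0.06  0.05 ]
[0.793 0.05  0.   ]
[0.786 0.05  0.025]
[ 0.784  0.06  -0.025]
('w3', 'w4')
[0.759 0.05  1.475]
[0.754 0.05  1.5  ]
[0.753 0.06  1.4  ]
[0.753 0.06  1.425]
[0.75 0.05 1.45]
[0.74  0.05  1.525]
```

Request:
send_rows(increments=[{"gripper": 1,"linear": [0,0,0.001],"delta_rot": [0,0,0]},{"gripper": 1,"linear": [0,0,0.002],"delta_rot": [0,0,0]},{"gripper": 1,"linear": [0,0,0.002],"delta_rot": [0,0,0]},{"gripper": 1,"linear": [0,0,0.002],"delta_rot": [0,0,0]}])

```text
clock: 17.05
position: [0.5899, -0.1743, 0.0703]
ee_rot: [0.0, 0.655, 0.756, 0.0]
contact_force: [2.4, -2.8, -4.1]
width: 0.0628
gripper_force: 80.1
```

```bash
python3 - <<'E'
from h import *
s=get_state(); print(s['position'],s['ee_rot'],s['contact_force'],s['moment'])
E
```

```text
[ 0.5899056  -0.17432289  0.07034729] [1.30960903e-04 6.54520049e-01 7.56044623e-01 1.32782775e-04] [ 2.41711942 -2.76207694 -4.14388242] [-0.38628463 -0.46959306  0.16556395]
```

Request:
send_rows(increments=[{"gripper": 1,"linear": [0,0,-0.001],"delta_rot": [0,0,0.05]},{"gripper": 1,"linear": [0,0,-0.001],"delta_rot": [0,0,0.1]},{"gripper": 1,"linear": [0,0,-0.001],"delta_rot": [0,0,0.15]},{"gripper": 1,"linear": [0,0,-0.001],"delta_rot": [0,0,0.2]},{"gripper": 1,"linear": [0,0,-0.001],"delta_rot": [0,0,0.25]},{"gripper": 1,"linear": [0,0,-0.001],"delta_rot": [0,0,0.3]}])

```text
clock: 17.65
position: [0.5897, -0.1746, 0.0706]
ee_rot: [0.0, 0.534, 0.846, 0.0]
contact_force: [0.4, -2.8, 2.3]
width: 0.0629
gripper_force: 80.7
```

```bash
python3 - <<'E'
from h import *
s=get_state(); print(s['position'],s['ee_rot'],s['contact_force'],s['moment'],s['qpos'][5])
snap('wrist','w6')
from reg import reg
for p in [('w5','w6'),('w4','w6')]:
    print(p); [print(np.round(r,3)) for r in reg(*p)]
E
```

```text
[ 0.58972157 -0.17455613  0.07063507] [3.48965694e-04 5.33730249e-01 8.45654715e-01 5.12179562e-05] [ 0.38951529 -2.84328696  2.31649943] [-0.36028295 -0.03839082 -0.19288579] -0.8456361453637959
('w5', 'w6')
[0.778 0.06  0.   ]
[0.766 0.05  0.   ]
[0.765 0.06  0.025]
[0.765 0.05  0.025]
[ 0.757  0.06  -0.025]
[ 0.748  0.05  -0.025]
('w4', 'w6')
[0.747 0.06  0.   ]
[ 0.729  0.06  -0.025]
[0.725 0.06  0.025]
[0.676 0.06  0.05 ]
[ 0.673  0.06  -0.05 ]
[0.616 0.06  0.075]
```

The jar now stays still while the lid turns and slowly rises, so it must have slipped with the lid at first. I'll keep turning.

Request:
send_rows(increments=[{"gripper": 1,"linear": [0,0,0],"delta_rot": [0,0,0.06]},{"gripper": 1,"linear": [0,0,0],"delta_rot": [0,0,0.12]},{"gripper": 1,"linear": [0,0,0],"delta_rot": [0,0,0.18]},{"gripper": 1,"linear": [0,0,0.0005],"delta_rot": [0,0,0.24]},{"gripper": 1,"linear": [0,0,0.0005],"delta_rot": [0,0,0.3]},{"gripper": 1,"linear": [0,0,0.0005],"delta_rot": [0,0,0.36]}])

```text
clock: 18.3
position: [0.5899, -0.1743, 0.0712]
ee_rot: [0.0, 0.374, 0.928, 0.0]
contact_force: [0.4, -2.0, 2.8]
width: 0.0628
gripper_force: 80.8
```

```bash
python3 - <<'E'
from h import *
s=get_state(); print(s['position'],s['ee_rot'],s['contact_force'],s['moment'],s['qpos'][5])
snap('wrist','w7')
from reg import reg
print(reg('w6','w7')[:2])
E
```

```text
[ 0.58994518 -0.17432304  0.07118204] [4.88601989e-04 3.73758713e-01 9.27525819e-01 2.01780698e-04] [ 0.37231667 -1.99815781  2.78810238] [-0.23382768 -0.12680394 -0.11109569] -1.2055498104439435
[(np.float64(0.8207683852115342), np.float64(0.03), np.float64(0.025000000000000577)), (np.float64(0.8116429351926434), np.float64(0.03), np.float64(5.551115123125783e-16))]
```

Request:
send_rows(increments=[{"gripper": 1,"linear": [0,0,0],"delta_rot": [0,0,0.06]},{"gripper": 1,"linear": [0,0,0],"delta_rot": [0,0,0.12]},{"gripper": 1,"linear": [0,0,0.0005],"delta_rot": [0,0,0.18]},{"gripper": 1,"linear": [0,0,0.0005],"delta_rot": [0,0,0.24]},{"gripper": 1,"linear": [0,0,0.001],"delta_rot": [0,0,0.3]},{"gripper": 1,"linear": [0,0,0.002],"delta_rot": [0,0,0.3]},{"gripper": 1,"linear": [0,0,0.002],"delta_rot": [0,0,0.3]}])

```text
clock: 19.05
position: [0.5898, -0.1742, 0.0724]
ee_rot: [0.0, 0.232, 0.973, 0.0]
contact_force: [1.1, -1.8, -0.4]
width: 0.0625
gripper_force: 80.5
```

Request:
send_rows(increments=[{"gripper": 1,"linear": [0,0,0.001],"delta_rot": [0,0,0.05]},{"gripper": 1,"linear": [0,0,0.001],"delta_rot": [0,0,0.1]},{"gripper": 1,"linear": [0,0,0.002],"delta_rot": [0,0,0.1]},{"gripper": 1,"linear": [0,0,0.002],"delta_rot": [0,0,0.1]}])

```text
clock: 19.45
position: [0.5897, -0.1742, 0.0742]
ee_rot: [-0.0, 0.183, 0.983, 0.0]
contact_force: [1.5, -1.8, -2.7]
width: 0.0627
gripper_force: 80.4
```

```bash
python3 - <<'E'
from h import *
s=get_state(); print(s['position'],s['contact_force'],s['moment'],s['qpos'][5])
snap('wrist','w8')
from reg import reg
print(reg('w7','w8')[:2])
E
```

```text
[ 0.58965609 -0.17424084  0.07417534] [ 1.54684298 -1.82768448 -2.7470482 ] [-0.26939073 -0.27301407 -0.04298414] -1.6027715105209226
[(np.float64(0.4789630119569839), np.float64(0.039999999999999994), np.float64(1.7750000000000021)), (np.float64(0.46230653061443494), np.float64(0.039999999999999994), np.float64(1.7500000000000022))]
```

The lid followed the lift with little force, so it's free. I'll lift it slowly.

Request:
send_rows(increments=[{"gripper": 1,"linear": [0,0,0.001],"delta_rot": [0,0,0]},{"gripper": 1,"linear": [0,0,0.002],"delta_rot": [0,0,0]},{"gripper": 1,"linear": [0,0,0.003],"delta_rot": [0,0,0]},{"gripper": 1,"linear": [0,0,0.004],"delta_rot": [0,0,0]},{"gripper": 1,"linear": [0,0,0.005],"delta_rot": [0,0,0]},{"gripper": 1,"linear": [0,0,0.006],"delta_rot": [0,0,0]}])

```text
clock: 20.1
position: [0.5892, -0.1738, 0.0803]
ee_rot: [-0.0, 0.182, 0.983, 0.0]
contact_force: [1.8, -0.6, -1.6]
width: 0.0629
gripper_force: 80.4
```

Request:
send_rows(increments=[{"gripper": 1,"linear": [0,0,0.003],"delta_rot": [0,0,0]},{"gripper": 1,"linear": [0,0,0.006],"delta_rot": [0,0,0]},{"gripper": 1,"linear": [0,0,0.009],"delta_rot": [0,0,0]},{"gripper": 1,"linear": [0,0,0.012],"delta_rot": [0,0,0]},{"gripper": 1,"linear": [0,0,0.016],"delta_rot": [0,0,0]},{"gripper": 1,"linear": [0,0,0.02],"delta_rot": [0,0,0]},{"gripper": 1,"linear": [0,0,0.024],"delta_rot": [0,0,0]},{"gripper": 1,"linear": [0,0,0.026],"delta_rot": [0,0,0]}])

```text
clock: 20.9
position: [0.5898, -0.1744, 0.1069]
ee_rot: [0.0, 0.182, 0.983, -0.0]
contact_force: [-0.3, -0.6, -1.4]
width: 0.0627
gripper_force: 80.4
```

Request:
send_rows(increments=[{"gripper": 1,"linear": [0,0,0],"delta_rot": [0,0,0]},{"gripper": 1,"linear": [0,0,0],"delta_rot": [0,0,0]},{"gripper": 1,"linear": [0,0,0],"delta_rot": [0,0,0]},{"gripper": 1,"linear": [0,0,0],"delta_rot": [0,0,0]},{"gripper": 1,"linear": [0,0,0],"delta_rot": [0,0,0]}])

```text
clock: 21.4
position: [0.5895, -0.1743, 0.1061]
ee_rot: [-0.0, 0.182, 0.983, 0.0]
contact_force: [0.7, -0.3, -0.1]
width: 0.0628
gripper_force: 80.4
```

```bash
python3 - <<'E'
from h import *
s=get_state(); print(s['position'],s['contact_force'],s['moment'],s['qd'].round(3))
p=snap('side','s9'); t=snap('top','t9')
a=cv2.resize(p[180:300,195:365],None,fx=4.5,fy=4.5,interpolation=2); cv2.imwrite('pics/c9.png',a)
E
```

```text
[ 0.58949577 -0.1742914   0.10614319] [ 0.71857859 -0.29200835 -0.09961346] [-0.01809569  0.02257385 -0.00969387] [-0.002 -0.    -0.001  0.001 -0.001 -0.001]
```

View pics/c9.png

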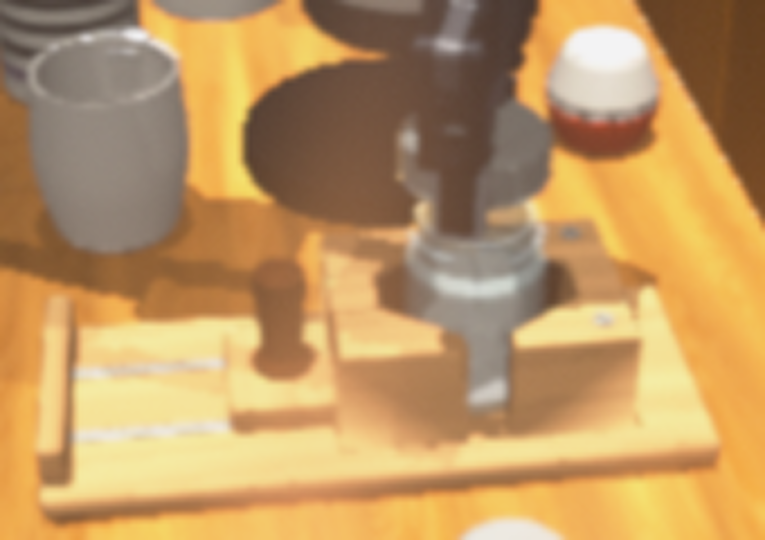

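The lid, centred around (475,150) in the crop, is held level about 20 mm above the open rim. The jar is still standing between both jaws, so I'll hand the job in.

```bash
python3 -c "
from rig import sign_off; print(sign_off())"
```

```text
the job is handed in; nothing more can be done
None
```

The jar is clamped, and the lid is unscrewed and held level about 20 mm above the rim; I handed the job in at about 21 s on the clock, but the sign-off gave no verdict. The jar seems to have turned with the lid at first, so I turned the gripper about 2.8 rad in all before the thread let go.

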